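Hang the kitchen tongs on their worktop rails

ROBOT

A 7-joint arm with a two-finger parallel gripper is mounted at the origin on a cart in front of the work surface, level with it; the furniture and walls round the work are solid. World frame = base frame: x ahead of the robot, y to its left, z up, the work surface at z = 0. Lengths are in m, angles in rad, forces in N, time in s.
With the tool pointing down it reaches from about 0.425 to 0.825 m from the base axis. Payload 3.6 kg.
Tool frame: the origin (TCP) lies at the very end of the fingers, on their centre line; the grasp point (between the pads) lies 19 mm behind it; z points along the fingers, y is the line along which they close (so a half turn about z gives the same grasp; the last joint's range is limited). The gripper opens to 93 mm and grips with 3 to 60 N. Pads are 15 mm wide; open, the fingers measure 128 mm over their backs; the gripper's body (75 mm by 188 mm) begins 65 mm behind the grasp point.
Start: joints at [1.079, 0.615, -0.013, 1.423, 0.008, 1.103, -0.04], TCP at [0.292, -0.581, 0.219] pointing down, gripper open.
Joint ranges: [-3.12, 3.12], [-0.3, 2.06], [-1.34, 1.32], [0.26, 2.42], [-1.36, 4.5], [0.01, 1.98], [-2.84, 2.84]. Speed limits (rad/s): [2.79, 2.79, 3.14, 3.14, 3.14, 3.14, 3.14].

INTERFACE

Orientations are given as a 3x3 rotation matrix whose columns are the frame's x, y, z axes.
In Python, from plant import bot gives the robot as it stands. The module is installed in compiled form; this text tells all that it offers.
- The arm moves only by the tool move_arm, never from a script. Its argument "moves" is a list of rows, each a list of 3 entries, a list of its own where there are three numbers: the shift along the world's x, y, z scaled (see below), then the turn, a rotation vector about the world's x, y, z scaled (see below), then the opening, from -1 (shut) to 1 (fully open). In form: [[[tx, ty, tz], [wx, wy, wz], hand], ...]. A call has exactly 5 rows; each row is the pose to reach, as a shift and turn from the pose commanded when the call began; what a row does not reach only later rows make up. The controller multiplies each number of a shift by 80 mm and each number of a turn by 120 degrees. A row lasts 1/10 s, in which the tool goes at most 50 mm and 8.59 degrees, less where a joint would pass 70% of its speed; a pose out of reach is approached as far as the arm can. A call with a number of a shift or a turn outside -1 to 1 is refused whole. A call with a gripper value outside its range is refused whole. The fingers move at their own pace and stop on an object; the grip force is fixed at half the most. Time passes only in rows, so rows that repeat a pose let the fingers close, or fill a call up. It gives the time, the measured TCP pose, the force, the opening and the grip force at its end, in the units of the state.
- bot.get_obs(): the state, without advancing time (a new reading comes with each control period).
- bot.get_image(name): name is "side" or "top"; returns a dict with "color" (420x560x3 uint8, blue, green, red), "mtx" (3x3 intrinsics, pixels), "k1" (the pictures are not rectified: a ray, as slopes to the right and down, at radius r is drawn at 1 + k1 r^2 times it, then the intrinsics apply), "rvec" (rotation vector, rad) and "tvec" (3), from world to camera coordinates, as OpenCV has them. Camera axes: x right, y down, z forward; pixel columns grow to the right and rows downward; lengths in m; the calibration is good to about 2 mm. A picture is of the moment at which its call begins. There is no depth.
- bot.finish_job(): hands the job in; it is judged then, once.
Trained networks look in a picture, given as the dict that the camera call returned (one of the last four; its "shot" number tells which), for a name from the list of things; names that differ only in an ending like _2 or _b are one class to them, and where a whole thing is asked for, a point or a joint stands for the part that bears it (a point fixed in the world has none). Each returns a list of dicts, best first, with "score" (0 to 1); they miss things now and then, are a little off and sometimes report something else, mostly with a low value. They report only what shows in the picture. A call takes as long as a camera call. They do not tell look-alikes from the thing itself.
- bot.spot_in(thing, picture): "box" ([left, top, right, bottom] in pixels, round what is visible of it).
The state is a dict: "time": time; "joints": joint angles; "joint_velocities": joint speeds; "joint_efforts": joint torques, N m; "tcp_pos": TCP position; "tool_rot": TCP orientation; "ft_force": force on the tool from outside, world axes, zero at the start; "torque": the same for the moment, N m; "grip_width": opening from 0.0 (shut) to 1.0 (fully open); "finger_force": force on a finger pad.
Only numpy, scipy, OpenCV 4.12 (cv2) and the standard library are available. Lean on these libraries where they do the work, as an engineer would, in place of code of your own. Each camera call takes 0.05 s, during which the arm holds its last target. There are 200 camera calls.

TASK

Put the washed tongs away: the slim U-shaped tongs hang in the middle of the long rail, where the broad ones belong, so first move them over to the short rail and hang them astride its bar, one leg on each side. Then take the broad tongs off the rim of the wire drainer and hang them astride the bar of the long rail in the same way. Let go of both so that they hang still between the posts; do not drop them on the worktop, and leave the tumbler, mug, milk jug and lemon where they stand.

Things in the scene. Friction and masses are not known exactly. Their poses are not given: they have to be found in the camera images.
- slim_tongs: Slim tongs, 30 mm wide, first astride the long rail. Rigid bare steel strip, an upside-down U: bend on top, parallel legs 40 mm apart inside, 48 outside, reaching 100 mm below the bend, last 20 mm flared out by 18 degrees. Origin: inside the bend at its apex, mid-width (strip top 4 mm above). x: leg to leg; y: strip width, along the bar; z up. Hold across the legs, 25-40 mm below the origin.
- broad_tongs: Broad tongs, 88 mm wide, first astride the drainer rim. Rigid bare steel strip, an upside-down U: bend on top, parallel legs 40 mm apart inside, 48 outside, reaching 100 mm below the bend, last 20 mm flared out by 18 degrees. Origin: inside the bend at its apex, mid-width (strip top 4 mm above). x: leg to leg; y: strip width, along the bar; z up. Hold across the legs, 25-40 mm below the origin.
- long_rail: The longer of two worktop rails; foot 186 mm long. Fixed. Wooden foot 90 mm deep, two steel posts 12 mm thick with ball ends (tops 25 mm above the bar axis), between them a round horizontal bar 14 mm thick, axis 145 mm above the worktop. Clear bar length between the posts 150 mm. Origin: centre of the foot's underside. x: across the bar; y: along it; z up.
- short_rail: The shorter of two worktop rails; foot 106 mm long. Fixed. Wooden foot 90 mm deep, two steel posts 12 mm thick with ball ends (tops 25 mm above the bar axis), between them a round horizontal bar 14 mm thick, axis 145 mm above the worktop. Clear bar length between the posts 70 mm. Origin: centre of the foot's underside. x: across the bar; y: along it; z up.
- long_rail_bar (a point): Middle of the long rail's bar, on its axis, 145 mm above the worktop; axes as the rail's.
- short_rail_bar (a point): Middle of the short rail's bar, on its axis, 145 mm above the worktop; axes as the rail's.
- drainer: Empty open wire cutlery drainer, fixed, 110 mm deep and 150 mm wide; tubular rim 10 mm thick, its axis 120 mm above the worktop. Origin: on the worktop under the middle of its front rim (the side towards the robot). x: from the front rim to the back; y: along the front rim; z up.
- drainer_rim (a point): Middle of the drainer's front rim, on its axis, 120 mm above the worktop.
- tumbler: Clear drinking glass, 81 mm wide, 91 mm tall; bystander. Origin: centre of its underside.
- mug: Striped blue mug, 82 mm wide, 94 mm tall, with a handle; bystander. Origin: underside.
- milk_jug: Small white jug, 67 mm wide, 85 mm tall, with a handle; bystander. Origin: underside.
- lemon: Lemon, 78 x 55 x 56 mm; bystander. Origin: underside.
Mind the look-alikes: they are no part of the job. What is shaped like the broad_tongs but green is not meant.

How it is judged:
By the outcome, as a careful person would: the job done as asked, in the order asked, and still so for the second after the job is handed in, with the robot touching nothing.
It also fails if it takes over 72 s, if anything falls off the work surface, if the arm or the gripper's body presses on something with over 40 N, if the wrist force passes 120 N, or if a joint passes its speed limit or range.

## Working session

There is one attempt and no reset: what is moved stays moved. The work goes in short steps, Python scripts to look and compute and a tool call to move; the robot and the scene stay as the last step left them, time stands still between calls to the robot, and variables do not carry over. Pictures are saved under pics/ and viewed, at most 10 in all, crops included, and the job is handed in when it is done.

Besides the shell and the picture viewer there is one more tool, called as name(argument=value, ...) on one line, values as JSON. move_arm: Moves the arm, as the interface text tells. Its arguments: {"type":"object","properties":{"moves":{"type":"array"}},"required":["moves"]}

```bash
mkdir -p pics; python3 - <<'E'
from plant import bot
import cv2,numpy as np
o=bot.get_obs();print(o['time'],o['tcp_pos'],o['tool_rot'],o['grip_width'])
for n in("side","top"):
    p=bot.get_image(n);cv2.imwrite(f"pics/{n}0.png",p['color'])
    print(n,p['mtx'].tolist() if hasattr(p['mtx'],'tolist') else p['mtx'],p['k1'],p['rvec'],p['tvec'])
    for t in "slim_tongs broad_tongs long_rail short_rail drainer tumbler mug milk_jug lemon".split():
        print(t,[(np.round(d['box']).astype(int).tolist(),round(d['score'],2)) for d in bot.spot_in(t,p)][:4])
E
```

```text
0.0 [ 0.29159501 -0.58004337  0.21748553] [[ 8.93435903e-01  4.49189125e-01 -1.19077761e-03]
 [ 4.49190701e-01 -8.93433034e-01  2.26441186e-03]
 [-4.67308670e-05 -2.55799308e-03 -9.99996727e-01]] 1.0004155518766065
side [[495.26189132239926, 0.0, 282.38006513074026], [0.0, 495.26189132239926, 211.97980347125858], [0.0, 0.0, 1.0]] -0.08338525702243156 [ 0.33928328 -2.60421931  1.45546317] [0.45713055 0.18953672 1.18848954]
slim_tongs [([235, 285, 266, 338], 0.71)]
broad_tongs [([280, 188, 308, 233], 0.86), ([310, 308, 361, 369], 0.63), ([287, 216, 311, 266], 0.6), ([319, 149, 335, 186], 0.6)]
long_rail [([227, 256, 284, 380], 0.69)]
short_rail [([303, 147, 339, 210], 0.81), ([285, 216, 309, 267], 0.6)]
drainer [([249, 206, 303, 282], 0.72)]
tumbler [([303, 144, 340, 212], 0.63), ([301, 265, 335, 316], 0.56)]
mug [([216, 189, 245, 229], 0.84)]
milk_jug [([162, 251, 199, 291], 0.83)]
lemon [([324, 214, 352, 236], 0.55)]
top [[532.5708471315754, 0.0, 268.4522405688409], [0.0, 532.5708471315754, 198.06598306595683], [0.0, 0.0, 1.0]] -0.002437622914258015 [ 2.18400927 -1.4438008   0.43406019] [-0.24926567  0.43948516  1.4412852 ]
slim_tongs [([147, 162, 169, 195], 0.9)]
broad_tongs [([126, 208, 150, 249], 0.92), ([377, 267, 419, 298], 0.67), ([222, 206, 253, 238], 0.55)]
long_rail [([131, 154, 196, 212], 0.92), ([214, 174, 271, 234], 0.37)]
short_rail [([328, 253, 373, 288], 0.6)]
drainer [([213, 177, 270, 234], 0.92), ([300, 166, 335, 190], 0.47)]
tumbler [([169, 210, 195, 246], 0.66)]
mug [([301, 165, 335, 187], 0.68)]
milk_jug [([225, 132, 243, 167], 0.57)]
lemon [([274, 270, 288, 277], 0.52)]
```

View pics/side0.png

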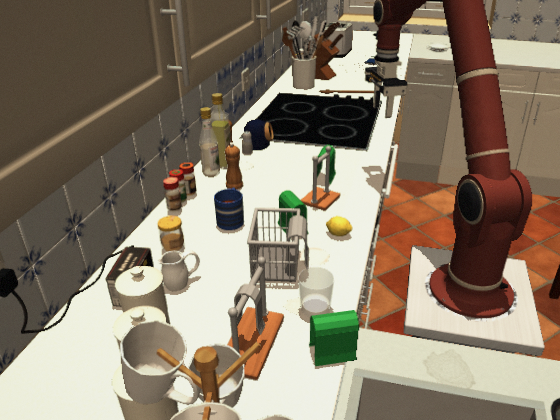

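View pics/top0.png

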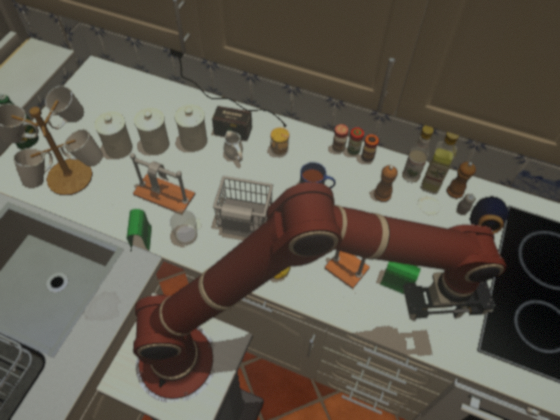

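```bash
python3 - <<'E'
import cv2,numpy as np
s=cv2.imread("pics/side0.png");t=cv2.imread("pics/top0.png")
def c(im,x,y,w=66,h=75):
    return cv2.resize(im[y:y+h,x:x+w],(264,300),interpolation=cv2.INTER_CUBIC)
g=np.vstack([np.hstack([c(s,223,252,),c(s,248,200),c(s,290,140)]),np.hstack([c(t,130,145),c(t,210,168),c(t,318,225)])])
print(g.shape);cv2.imwrite("pics/comp.png",g)
E
```

```text
(600, 792, 3)
```

View pics/comp.png

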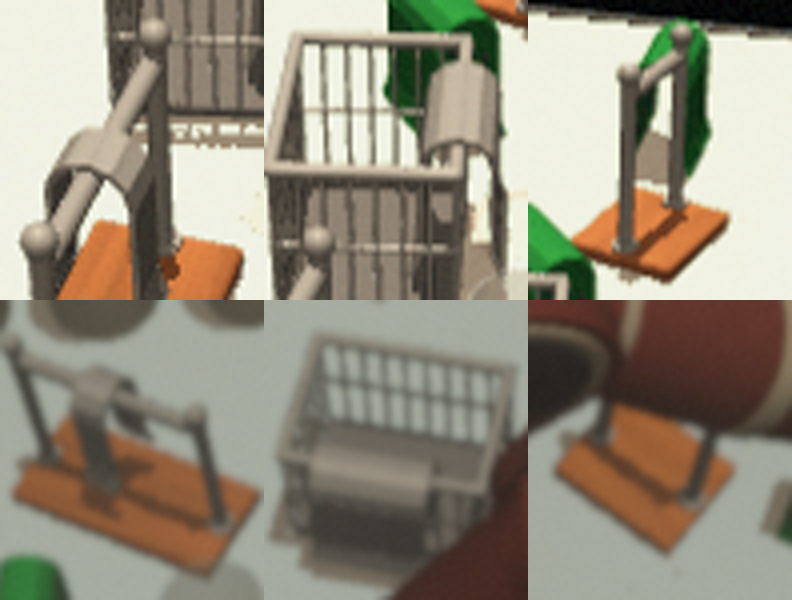

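```bash
cat > h.py <<'E'
import cv2,numpy as np
from scipy.optimize import least_squares
from plant import bot
def pj(p,P):
    P=np.atleast_2d(np.array(P,float))
    return cv2.projectPoints(P,np.array(p['rvec']),np.array(p['tvec']),np.array(p['mtx']),np.array([p['k1'],0,0,0,0.]))[0][:,0]
def place(q,P): # q=x,y,yaw
    c,s=np.cos(q[2]),np.sin(q[2]); P=np.array(P,float)
    return np.c_[q[0]+c*P[:,0]-s*P[:,1], q[1]+s*P[:,0]+c*P[:,1],P[:,2]]
E
python3 - <<'E'
from h import *
s=bot.get_image("side");t=bot.get_image("top")
def fit(f,obs,x0):
    def r(x):
        return np.concatenate([(pj(c,f(x)[i:i+1])[0]-uv) for c,i,uv in obs])
    R=least_squares(r,x0,loss='soft_l1');print(np.round(R.x,4),'res',np.round(r(R.x),1).tolist());return R.x
def rail(h): return lambda x: place(x[:3],[[0,h,x[3]],[0,-h,x[3]],[0,h,x[4]],[0,-h,x[4]],[-.045,h+12e-3,x[4]],[-.045,-h-.012,x[4]],[.045,-h-.012,x[4]]])
fit(rail(.081),[(s,0,(233,311.5)),(s,1,(261.75,260.25)),(t,0,(133.25,157.5)),(t,1,(179,174.25))],[.6,.2,0,.16,.015])
fit(rail(.041),[(s,0,(315.25,158.75)),(s,1,(328.5,148.75)),(s,2,(314.75,202)),(s,3,(327,191.25)),(t,2,(336.75,259.25)),(t,3,(358.5,274.25)),(t,4,(325.5,266.25)),(t,5,(353,287.5)),(t,6,(369.25,266.25))],[.6,-.3,0,.16,.015])
dr=lambda x: place(x[:3],[[0,.075,.12],[0,-.075,.12],[.11,.075,.12],[.11,-.075,.12]])
q=fit(dr,[(s,0,(297.5,242.75)),(s,1,(298.5,209.5)),(s,2,(250.75,242)),(s,3,(256.25,209.5)),(t,0,(214,206.75)),(t,1,(264,214.75)),(t,2,(224,178)),(t,3,(272.75,185.5))],[.6,0,0])
# tongs ends at z=.129 from top ; slim at z=.156
def unp(c,uv,z): return least_squares(lambda a:pj(c,[[a[0],a[1],z]])[0]-uv,[.6,0]).x
print(unp(t,(222,207.5),.129),unp(t,(253.25,211),.129),unp(t,(155.5,165),.156),unp(s,(248,288),.156))
for n,c in(('s',s),('t',t)): print(n,pj(c,[[.29,-.58,.217]]))
# bystander positions
print([unp(t,uv,.09) for uv in((187,218),(232,137),(316,172))], unp(s,(338,235),0),'tumbler side',unp(s,(318,272),.091))
E
```

```text
[ 0.4609  0.2937 -0.0283  0.1615  0.015 ] res [0.3, 0.2, 0.1, 0.1, -0.0, -1.1, 0.4, 0.1]
[ 0.4408 -0.3369 -0.2961  0.161   0.0142] res [-0.0, -0.1, -0.3, 0.1, -0.6, -0.2, -0.4, -0.5, -0.8, -0.6, 0.1, 0.5, -1.8, 0.5, 0.1, 0.5, 1.3, 0.3]
[0.432  0.0041 0.2136] res [-0.6, 0.6, -0.0, 0.5, -0.6, 0.3, 0.0, -0.2, 1.0, 1.1, 1.0, 1.2, -0.2, 0.1, -0.8, 0.1]
[0.42037082 0.05593367] [ 0.44512441 -0.03322283] [0.46437576 0.29859007] [0.46063027 0.29833371]
s [[381.79618648 112.69404731]]
t [[433.66638207 316.94805378]]
[array([0.36747622, 0.14920307]), array([0.70353846, 0.15969378]), array([ 0.67733063, -0.14531693])] [ 0.3533512  -0.15641433] tumbler side [0.35317582 0.13440846]
```

Candidates for the broad tongs: top (236,215) / side (297,230), steel and on the drainer rim, which I choose. The green look-alikes are at top (138,228), side (334,338), and by the short rail at side (325,165) and top (400,272), plus side (292,210). The slim tongs are steel, on the long rail at top (155,178) / side (247,292). The crop confirms both choices, and the fit residuals are about 1 px.

move_arm(moves=[[[0.15,0.2,0],[0,0,0.01],1],[[0.3,0.4,0],[0,0,0.02],1],[[0.45,0.6,0],[0,0,0.03],1],[[0.6,0.8,0],[0,0,0.04],1],[[0.75,1,0],[0,0,0.05],1]])

```text
time: 1.6
tcp_pos: [0.3537, -0.4985, 0.2188]
tool_rot: [[0.84, 0.543, 0.0], [0.543, -0.84, 0.0], [0.001, -0.0, -1.0]]
ft_force: [-0.3, 1.0, -0.7]
grip_width: 0.999
finger_force: 0.0
```

move_arm(moves=[[[0.14,0.2,0],[0,0,0.01],1],[[0.28,0.4,0],[0,0,0.02],1],[[0.42,0.6,0],[0,0,0.03],1],[[0.56,0.8,0],[0,0,0.04],1],[[0.7,1,0],[0,0,0.05],1]])

```text
time: 2.1
tcp_pos: [0.4088, -0.4194, 0.2187]
tool_rot: [[0.779, 0.626, 0.0], [0.626, -0.779, 0.0], [0.0, 0.0, -1.0]]
ft_force: [0.2, -0.3, 0.4]
grip_width: 1.003
finger_force: 0.0
```

move_arm(moves=[[[0.13,0.2,0],[0,0,0.01],1],[[0.26,0.4,0],[0,0,0.02],1],[[0.39,0.6,0],[0,0,0.03],1],[[0.52,0.8,0],[0,0,0.04],1],[[0.65,1,0],[0,0,0.05],1]])

```text
time: 2.6
tcp_pos: [0.4608, -0.3394, 0.2187]
tool_rot: [[0.71, 0.704, 0.0], [0.704, -0.71, 0.0], [0.0, 0.0, -1.0]]
ft_force: [0.4, -0.9, -0.4]
grip_width: 0.999
finger_force: 0.0
```

move_arm(moves=[[[0,0.2,0],[0,0,0.01],1],[[0,0.4,0],[0,0,0.02],1],[[0,0.6,0],[0,0,0.03],1],[[0,0.8,0],[0,0,0.04],1],[[0,1,0],[0,0,0.05],1]])

```text
time: 3.1
tcp_pos: [0.4596, -0.2596, 0.2188]
tool_rot: [[0.633, 0.774, -0.0], [0.774, -0.633, -0.0], [-0.0, 0.0, -1.0]]
ft_force: [-0.1, -0.2, 0.3]
grip_width: 1.0
finger_force: 0.0
```

move_arm(moves=[[[0,0.2,0],[0,0,0.01],1],[[0,0.4,0],[0,0,0.02],1],[[0,0.6,0],[0,0,0.03],1],[[0,0.8,0],[0,0,0.04],1],[[0,1,0],[0,0,0.05],1]])

```text
time: 3.6
tcp_pos: [0.4599, -0.1794, 0.2187]
tool_rot: [[0.548, 0.837, 0.0], [0.837, -0.548, 0.0], [0.0, 0.0, -1.0]]
ft_force: [0.4, 0.2, 0.6]
grip_width: 0.998
finger_force: 0.0
```

move_arm(moves=[[[0,0.2,0],[0,0,0.01],1],[[0,0.4,0],[0,0,0.02],1],[[0,0.6,0],[0,0,0.03],1],[[0,0.8,0],[0,0,0.04],1],[[0,1,0],[0,0,0.05],1]])

```text
time: 4.1
tcp_pos: [0.4599, -0.0994, 0.2186]
tool_rot: [[0.457, 0.889, -0.0], [0.889, -0.457, 0.0], [0.0, -0.0, -1.0]]
ft_force: [-0.7, 0.4, -0.3]
grip_width: 1.001
finger_force: 0.0
```

move_arm(moves=[[[0,0.2,0],[0,0,0.01],1],[[0,0.4,0],[0,0,0.02],1],[[0,0.6,0],[0,0,0.03],1],[[0,0.8,0],[0,0,0.04],1],[[0,1,0],[0,0,0.05],1]])

```text
time: 4.6
tcp_pos: [0.4599, -0.0194, 0.2187]
tool_rot: [[0.362, 0.932, 0.0], [0.932, -0.362, 0.0], [0.0, -0.0, -1.0]]
ft_force: [0.2, 0.3, -0.3]
grip_width: 1.003
finger_force: 0.0
```

move_arm(moves=[[[0,0.2,0],[0,0,0.01],1],[[0,0.4,0],[0,0,0.02],1],[[0,0.6,0],[0,0,0.03],1],[[0,0.8,0],[0,0,0.04],1],[[0,1,0],[0,0,0.05],1]])

```text
time: 5.1
tcp_pos: [0.4599, 0.0606, 0.2186]
tool_rot: [[0.262, 0.965, -0.0], [0.965, -0.262, 0.0], [0.0, -0.0, -1.0]]
ft_force: [0.4, -0.1, 0.6]
grip_width: 0.998
finger_force: 0.0
```

move_arm(moves=[[[0,0.2,0],[0,0,0.01],1],[[0,0.4,0],[0,0,0.02],1],[[0,0.6,0],[0,0,0.03],1],[[0,0.8,0],[0,0,0.04],1],[[0,1,0],[0,0,0.05],1]])

```text
time: 5.6
tcp_pos: [0.4599, 0.1406, 0.2186]
tool_rot: [[0.16, 0.987, -0.0], [0.987, -0.16, 0.0], [0.0, -0.0, -1.0]]
ft_force: [-0.2, 0.2, -0.7]
grip_width: 0.998
finger_force: 0.0
```

move_arm(moves=[[[0,0.2,0],[0,0,0.01],1],[[0,0.4,0],[0,0,0.02],1],[[0,0.6,0],[0,0,0.03],1],[[0,0.8,0],[0,0,0.04],1],[[0,1,0],[0,0,0.05],1]])

```text
time: 6.1
tcp_pos: [0.4599, 0.2206, 0.2186]
tool_rot: [[0.056, 0.998, -0.0], [0.998, -0.056, -0.0], [-0.0, -0.0, -1.0]]
ft_force: [-0.1, 0.0, -0.2]
grip_width: 1.001
finger_force: 0.0
```

move_arm(moves=[[[0,0.2,0],[0,0,0.003],1],[[0,0.4,0],[0,0,0.006],1],[[0.01,0.6,0],[0,0,0.009],1],[[0.02,0.8,0],[0,0,0.012],1],[[0.025,0.97,0],[0,0,0.013],1]])

```text
time: 6.6
tcp_pos: [0.462, 0.2985, 0.2186]
tool_rot: [[0.03, 1.0, -0.0], [1.0, -0.03, 0.0], [0.0, -0.0, -1.0]]
ft_force: [0.9, -0.0, 0.1]
grip_width: 0.998
finger_force: 0.0
```

move_arm(moves=[[[0,0,0],[0,0,0],1],[[0,0,-0.2],[0,0,0],1],[[0,0,-0.4],[0,0,0],1],[[0,0,-0.6],[0,0,0],1],[[0,0,-0.6],[0,0,0],1]])

```text
time: 7.1
tcp_pos: [0.461, 0.2949, 0.1687]
tool_rot: [[0.032, 0.999, -0.004], [0.999, -0.032, -0.004], [-0.004, -0.004, -1.0]]
ft_force: [0.6, -0.0, 0.3]
grip_width: 0.999
finger_force: 0.0
```

```bash
python3 - <<'E'
from h import *
s=bot.get_image("side");t=bot.get_image("top")
c=lambda im,x,y:cv2.resize(im['color'][y:y+100,x:x+95],(380,400),interpolation=cv2.INTER_CUBIC)
cv2.imwrite("pics/b.png",np.hstack([c(s,205,235),c(t,110,120)]))
E
```

```text
(no output)
```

View pics/b.png

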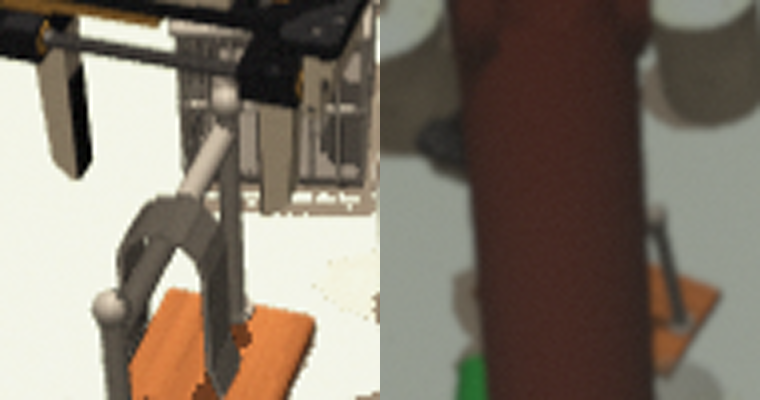

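The side crop shows the finger tips at crop (70,178) and (275,205), on either side of the slim tongs' bend at (180,205), so it is centred. The top view is blocked by the arm.

move_arm(moves=[[[0,0,0],[0,0,0],1],[[0,0,-0.2],[0,0,0],1],[[0,0,-0.4],[0,0,0],1],[[0,0,-0.4],[0,0,0],1],[[0,0,-0.4],[0,0,0],1]])

```text
time: 7.7
tcp_pos: [0.4623, 0.2972, 0.1394]
tool_rot: [[0.031, 1.0, 0.001], [1.0, -0.031, 0.001], [0.001, 0.001, -1.0]]
ft_force: [-0.9, 0.9, 1.2]
grip_width: 1.002
finger_force: 0.0
```

Some lag only. Descend further, close, then lift.

move_arm(moves=[[[0,0,-0.15],[0,0,0],1],[[0,0,-0.3],[0,0,0],1],[[0,0,-0.46],[0,0,0],1],[[0,0,-0.46],[0,0,0],1],[[0,0,-0.46],[0,0,0],1]])

```text
time: 8.2
tcp_pos: [0.4616, 0.2968, 0.1012]
tool_rot: [[0.03, 1.0, -0.001], [1.0, -0.03, -0.001], [-0.001, -0.001, -1.0]]
ft_force: [0.5, 0.3, 0.6]
grip_width: 1.001
finger_force: 0.0
```

move_arm(moves=[[[0,0,0],[0,0,0],-1],[[0,0,0],[0,0,0],-1],[[0,0,0],[0,0,0],-1],[[0,0,0],[0,0,0],-1],[[0,0,0],[0,0,0],-1]])

```text
time: 8.7
tcp_pos: [0.462, 0.2969, 0.102]
tool_rot: [[0.031, 1.0, 0.0], [1.0, -0.031, 0.0], [0.0, 0.0, -1.0]]
ft_force: [-0.5, 0.3, 0.1]
grip_width: 0.62
finger_force: 0.0
```

move_arm(moves=[[[0,0,0],[0,0,0],-1],[[0,0,0],[0,0,0],-1],[[0,0,0.05],[0,0,0],-1],[[0,0,0.1],[0,0,0],-1],[[0,0,0.1],[0,0,0],-1]])

```text
time: 9.2
tcp_pos: [0.4623, 0.2972, 0.1105]
tool_rot: [[0.031, 1.0, 0.001], [1.0, -0.031, 0.001], [0.001, 0.001, -1.0]]
ft_force: [-0.3, -0.1, -0.5]
grip_width: 0.517
finger_force: 30.0
```

move_arm(moves=[[[0,0,0.2],[0,0,0],-1],[[0,0,0.4],[0,0,0],-1],[[0,0,0.6],[0,0,0],-1],[[0,0,0.8],[0,0,0],-1],[[0,0,1],[0,0,0],-1]])

```text
time: 9.7
tcp_pos: [0.4617, 0.2968, 0.1905]
tool_rot: [[0.03, 1.0, -0.0], [1.0, -0.03, -0.0], [-0.0, -0.0, -1.0]]
ft_force: [0.4, -0.0, -1.6]
grip_width: 0.515
finger_force: 30.0
```

move_arm(moves=[[[0,0,0.2],[0,0,0],-1],[[0,0,0.4],[0,0,0],-1],[[0,0,0.6],[0,0,0],-1],[[0,0,0.8],[0,0,0],-1],[[0,0,0.8],[0,0,0],-1]])

```text
time: 10.2
tcp_pos: [0.4628, 0.2979, 0.2559]
tool_rot: [[0.031, 1.0, 0.004], [1.0, -0.031, 0.003], [0.003, 0.004, -1.0]]
ft_force: [-0.9, 0.1, -0.2]
grip_width: 0.513
finger_force: 30.0
```

```bash
python3 - <<'E'
from h import *
s=bot.get_image("side");o=bot.get_obs();print(o['tcp_pos'],o['ft_force'],o['grip_width'],o['finger_force'])
t=bot.get_image("top")
c=lambda im,x,y:cv2.resize(im['color'][y:y+100,x:x+95],(380,400),interpolation=cv2.INTER_CUBIC)
cv2.imwrite("pics/c.png",np.hstack([c(s,205,205),c(t,310,205)]))
E
```

```text
[0.46220373 0.29720482 0.25450084] [-0.25273453  0.52846549 -1.18796546] 0.5169963638042803 29.99199813231826
```

View pics/c.png

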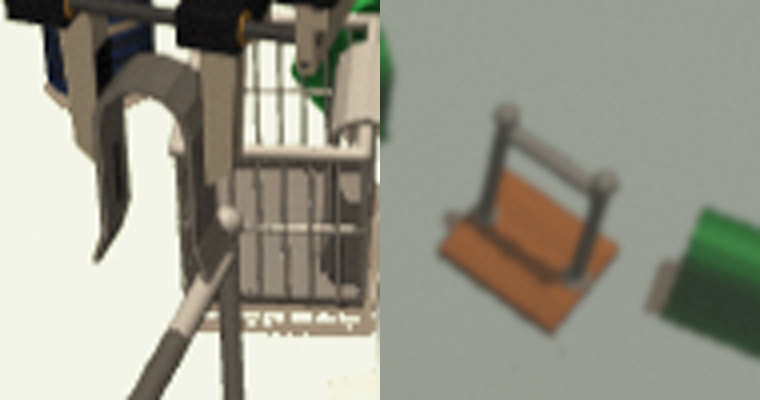

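The crop shows the slim tongs held upright and clear of the bar. Short rail balls are at top (342,233) and (366,251), with green look-alikes standing on the worktop either side of it.

```bash
python3 - <<'E'
from h import *
s=bot.get_image("side");t=bot.get_image("top")
def unp(c,uv,z): return np.round(least_squares(lambda a:pj(c,[[a[0],a[1],z]])[0]-uv,[.6,0]).x,4)
a=unp(t,(342,233.25),.161);b=unp(t,(366,250.75),.161);print(a,b,(a+b)/2,np.linalg.norm(a-b),np.arctan2(b[0]-a[0],a[1]-b[1]))
print('green near short (on top z .1)',unp(t,(395,262),.1),unp(t,(419,270),.1))
for k in ("broad_tongs","lemon"):
  for p in(s,t): print(k,[(np.round(d['box']).astype(int).tolist(),round(d['score'],2)) for d in bot.spot_in(k,p)][:4])
# tongs apex in hand
o=bot.get_obs();x,y,z=o['tcp_pos'];print([pj(s,[[x,y,z+h]])[0].round(1) for h in(.045,.055,.065)])
E
```

```text
[ 0.4567 -0.2979] [ 0.4303 -0.3753] [ 0.4435 -0.3366] 0.0817784812771673 -0.32871099883296845
green near short (on top z .1) [ 0.4627 -0.4596] [ 0.4648 -0.5277]
broad_tongs [([286, 217, 307, 268], 0.85), ([318, 148, 334, 186], 0.82), ([310, 309, 362, 367], 0.69), ([286, 196, 307, 229], 0.6)]
broad_tongs [([124, 213, 136, 249], 0.74), ([221, 207, 254, 240], 0.7), ([383, 257, 422, 302], 0.7), ([278, 212, 312, 245], 0.64)]
lemon [([324, 214, 351, 235], 0.71), ([247, 207, 299, 283], 0.26)]
lemon [([272, 258, 291, 278], 0.57)]
[array([244. , 226.8]), array([243.7, 222.1]), array([243.4, 217.4])]
```

move_arm(moves=[[[-0.01,-0.19,0],[0,0,-0.003],-1],[[-0.01,-0.39,0],[0,0,-0.006],-1],[[-0.02,-0.59,0],[0,0,-0.01],-1],[[-0.03,-0.79,0],[0,0,-0.013],-1],[[-0.03,-0.99,0],[0,0,-0.0165],-1]])

```text
time: 11.1
tcp_pos: [0.4595, 0.2156, 0.254]
tool_rot: [[0.067, 0.998, 0.0], [0.998, -0.067, -0.0], [-0.0, 0.0, -1.0]]
ft_force: [0.0, -0.1, -0.6]
grip_width: 0.514
finger_force: 30.0
```

move_arm(moves=[[[-0.01,-0.2,0],[0,0,-0.003],-1],[[-0.01,-0.4,0],[0,0,-0.006],-1],[[-0.02,-0.6,0],[0,0,-0.01],-1],[[-0.03,-0.8,0],[0,0,-0.013],-1],[[-0.03,-0.99,0],[0,0,-0.0165],-1]])

```text
time: 11.6
tcp_pos: [0.457, 0.1371, 0.2538]
tool_rot: [[0.1, 0.995, -0.0], [0.995, -0.1, -0.0], [-0.0, -0.0, -1.0]]
ft_force: [0.3, 0.2, -1.2]
grip_width: 0.515
finger_force: 30.0
```

move_arm(moves=[[[-0.01,-0.2,0],[0,0,-0.003],-1],[[-0.01,-0.4,0],[0,0,-0.006],-1],[[-0.02,-0.6,0],[0,0,-0.01],-1],[[-0.03,-0.8,0],[0,0,-0.013],-1],[[-0.03,-0.99,0],[0,0,-0.0165],-1]])

```text
time: 12.1
tcp_pos: [0.4546, 0.058, 0.2539]
tool_rot: [[0.135, 0.991, -0.0], [0.991, -0.135, -0.0], [-0.0, -0.0, -1.0]]
ft_force: [0.4, 0.0, -1.0]
grip_width: 0.516
finger_force: 30.0
```

move_arm(moves=[[[-0.01,-0.2,0],[0,0,-0.003],-1],[[-0.01,-0.4,0],[0,0,-0.006],-1],[[-0.02,-0.6,0],[0,0,-0.01],-1],[[-0.03,-0.8,0],[0,0,-0.013],-1],[[-0.03,-0.99,0],[0,0,-0.0165],-1]])

```text
time: 12.6
tcp_pos: [0.4522, -0.0212, 0.2539]
tool_rot: [[0.169, 0.986, -0.0], [0.986, -0.169, 0.0], [0.0, -0.0, -1.0]]
ft_force: [-0.0, 1.0, -2.0]
grip_width: 0.513
finger_force: 30.0
```

move_arm(moves=[[[-0.01,-0.2,0],[0,0,-0.003],-1],[[-0.01,-0.4,0],[0,0,-0.006],-1],[[-0.02,-0.6,0],[0,0,-0.01],-1],[[-0.03,-0.8,0],[0,0,-0.013],-1],[[-0.03,-0.99,0],[0,0,-0.0165],-1]])

```text
time: 13.1
tcp_pos: [0.4497, -0.1005, 0.2538]
tool_rot: [[0.203, 0.979, -0.0], [0.979, -0.203, -0.0], [-0.0, -0.0, -1.0]]
ft_force: [-0.1, 0.7, -0.9]
grip_width: 0.516
finger_force: 30.0
```

move_arm(moves=[[[-0.01,-0.2,0],[0,0,-0.003],-1],[[-0.01,-0.4,0],[0,0,-0.006],-1],[[-0.02,-0.6,0],[0,0,-0.01],-1],[[-0.03,-0.8,0],[0,0,-0.013],-1],[[-0.03,-0.99,0],[0,0,-0.0165],-1]])

```text
time: 13.6
tcp_pos: [0.4474, -0.1797, 0.2538]
tool_rot: [[0.236, 0.972, -0.0], [0.972, -0.236, -0.0], [-0.0, -0.0, -1.0]]
ft_force: [-0.2, 0.2, -0.6]
grip_width: 0.513
finger_force: 30.0
```

move_arm(moves=[[[-0.01,-0.2,0],[0,0,-0.003],-1],[[-0.01,-0.4,0],[0,0,-0.006],-1],[[-0.02,-0.6,0],[0,0,-0.01],-1],[[-0.03,-0.8,0],[0,0,-0.013],-1],[[-0.03,-0.99,0],[0,0,-0.0165],-1]])

```text
time: 14.1
tcp_pos: [0.445, -0.259, 0.2538]
tool_rot: [[0.27, 0.963, -0.0], [0.963, -0.27, -0.0], [-0.0, -0.0, -1.0]]
ft_force: [0.7, 0.3, -1.0]
grip_width: 0.515
finger_force: 30.0
```

move_arm(moves=[[[-0.01,-0.2,0],[0,0,-0.003],-1],[[-0.01,-0.5,0],[0,0,-0.006],-1],[[-0.02,-0.8,0],[0,0,-0.01],-1],[[-0.03,-0.99,0],[0,0,-0.0165],-1],[[-0.03,-0.99,0],[0,0,-0.0165],-1]])

```text
time: 14.6
tcp_pos: [0.4417, -0.3396, 0.2534]
tool_rot: [[0.307, 0.952, -0.001], [0.952, -0.307, -0.001], [-0.001, -0.001, -1.0]]
ft_force: [-1.1, -0.1, -0.7]
grip_width: 0.515
finger_force: 30.0
```

```bash
python3 - <<'E'
from h import *
s=bot.get_image("side");o=bot.get_obs();print(o['time'],o['tcp_pos'],o['tool_rot'],o['ft_force'],o['grip_width'],o['finger_force'])
cv2.imwrite("pics/d.png",cv2.resize(s['color'][95:220,270:390],(576,600),interpolation=cv2.INTER_CUBIC))
E
```

```text
14.65 [ 0.44234024 -0.33732423  0.25347561] [[ 3.03980403e-01  9.52678103e-01 -5.88438738e-04]
 [ 9.52678093e-01 -3.03979893e-01  8.21844214e-04]
 [ 6.04079443e-04 -8.10417231e-04 -9.99999489e-01]] [-0.24297717  0.88792959 -0.74887451] 0.5124151901396896 29.99212497845292
```

View pics/d.png

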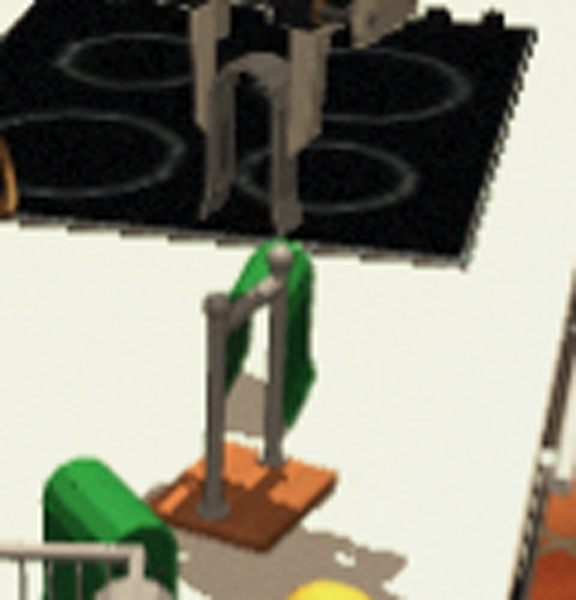

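The slim tongs hang centred over the short rail's bar: bend at crop (250,70), balls at (217,305) and (279,257). Lowering.

move_arm(moves=[[[0,0,-0.18],[0,0,0],-1],[[0,0,-0.36],[0,0,0],-1],[[0,0,-0.54],[0,0,0],-1],[[0,0,-0.72],[0,0,0],-1],[[0,0,-0.9],[0,0,0],-1]])

```text
time: 15.15
tcp_pos: [0.4434, -0.3346, 0.1815]
tool_rot: [[0.299, 0.954, 0.001], [0.954, -0.299, 0.001], [0.001, 0.0, -1.0]]
ft_force: [-0.1, -0.6, -0.1]
grip_width: 0.516
finger_force: 30.0
```

move_arm(moves=[[[0,0,-0.2],[0,0,0],-1],[[0,0,-0.4],[0,0,0],-1],[[0,0,-0.6],[0,0,0],-1],[[0,0,-0.8],[0,0,0],-1],[[0,0,-0.86],[0,0,0],-1]])

```text
time: 15.65
tcp_pos: [0.4425, -0.3343, 0.1118]
tool_rot: [[0.3, 0.954, -0.002], [0.954, -0.3, 0.003], [0.002, -0.003, -1.0]]
ft_force: [-1.0, -0.4, -1.4]
grip_width: 0.516
finger_force: 30.0
```

move_arm(moves=[[[0,0,-0.02],[0,0,0],-1],[[0,0,-0.04],[0,0,0],-1],[[0,0,-0.06],[0,0,0],-1],[[0,0,-0.08],[0,0,0],-1],[[0,0,-0.1],[0,0,0],-1]])

```text
time: 16.15
tcp_pos: [0.4429, -0.3369, 0.1053]
tool_rot: [[0.302, 0.953, 0.001], [0.953, -0.302, -0.0], [-0.0, 0.001, -1.0]]
ft_force: [-1.2, 0.0, -1.9]
grip_width: 0.518
finger_force: 30.0
```

move_arm(moves=[[[0,0,-0.01],[0,0,0],-1],[[0,0,-0.02],[0,0,0],-1],[[0,0,-0.03],[0,0,0],-1],[[0,0,-0.03],[0,0,0],-1],[[0,0,-0.03],[0,0,0],-1]])

```text
time: 16.65
tcp_pos: [0.4428, -0.3367, 0.1026]
tool_rot: [[0.302, 0.953, -0.0], [0.953, -0.302, 0.0], [0.0, -0.0, -1.0]]
ft_force: [0.5, 0.1, -1.0]
grip_width: 0.517
finger_force: 30.0
```

move_arm(moves=[[[0,0,-0.01],[0,0,0],-1],[[0,0,-0.02],[0,0,0],-1],[[0,0,-0.03],[0,0,0],-1],[[0,0,-0.03],[0,0,0],-1],[[0,0,-0.03],[0,0,0],-1]])

```text
time: 17.15
tcp_pos: [0.4429, -0.3368, 0.1018]
tool_rot: [[0.302, 0.953, 0.001], [0.953, -0.302, -0.001], [-0.001, 0.001, -1.0]]
ft_force: [-1.4, 2.2, 8.1]
grip_width: 0.514
finger_force: 30.0
```

move_arm(moves=[[[0,0,0.01],[0,0,0],0.1],[[0,0,0.01],[0,0,0],0.2],[[0,0,0.01],[0,0,0],0.4],[[0,0,0.01],[0,0,0],0.7],[[0,0,0.01],[0,0,0],0.9]])

```text
time: 17.65
tcp_pos: [0.4427, -0.3366, 0.1008]
tool_rot: [[0.302, 0.953, -0.0], [0.953, -0.302, 0.0], [0.0, -0.0, -1.0]]
ft_force: [0.7, -0.3, 0.4]
grip_width: 0.808
finger_force: 0.0
```

move_arm(moves=[[[0,0,0],[0,0,0],0.9],[[0,0,0],[0,0,0],0.9],[[0,0,0.2],[0,0,0],0.9],[[0,0,0.4],[0,0,0],0.9],[[0,0,0.6],[0,0,0],0.9]])

```text
time: 18.15
tcp_pos: [0.4426, -0.3366, 0.1494]
tool_rot: [[0.302, 0.953, -0.0], [0.953, -0.302, 0.0], [0.0, -0.001, -1.0]]
ft_force: [0.8, -0.9, -0.7]
grip_width: 0.947
finger_force: 0.0
```

move_arm(moves=[[[0,0,0.2],[0,0,0],0.9],[[0,0,0.4],[0,0,0],0.9],[[0,0,0.6],[0,0,0],0.9],[[0,0,0.8],[0,0,0],0.9],[[0,0,0.9],[0,0,0],0.9]])

```text
time: 18.65
tcp_pos: [0.4433, -0.337, 0.2224]
tool_rot: [[0.302, 0.953, 0.002], [0.953, -0.302, -0.001], [-0.001, 0.002, -1.0]]
ft_force: [-0.6, -0.2, -0.5]
grip_width: 0.952
finger_force: 0.0
```

```bash
python3 - <<'E'
from h import *
s=bot.get_image("side");o=bot.get_obs();print(o['time'],o['tcp_pos'],o['tool_rot'],o['ft_force'],o['grip_width'],o['finger_force'])
t=bot.get_image("top")
c=lambda im,x,y:cv2.resize(im['color'][y:y+100,x:x+95],(380,400),interpolation=cv2.INTER_CUBIC)
cv2.imwrite("pics/e.png",np.hstack([c(s,275,125),c(s,240,190)]))
E
```

```text
18.7 [ 0.44362787 -0.33728035  0.22315309] [[ 0.30223935  0.95322749  0.00295541]
 [ 0.95323138 -0.30223396 -0.00213766]
 [-0.00114445  0.00346327 -0.99999335]] [-0.62397474  0.03165612  1.38681228] 0.9521720299820475 0.0
```

View pics/e.png

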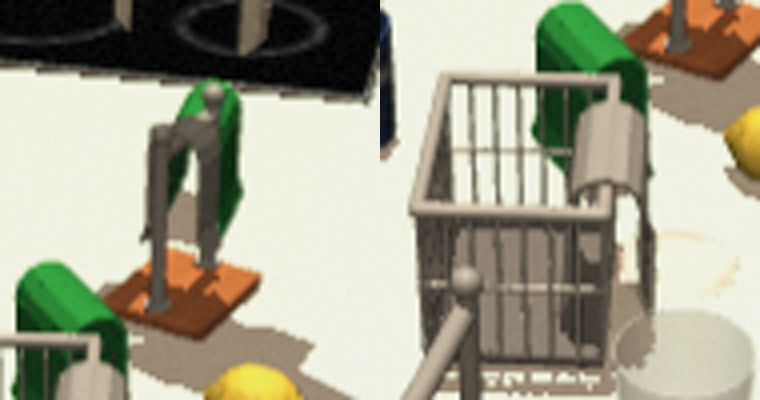

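The slim tongs hang astride the short bar, with the bend at crop (190,130) between the balls. The broad tongs are still on the rim, at right crop (608,150), with the tumbler at (685,350).

```bash
python3 - <<'E'
from h import *
t=bot.get_image("top");s=bot.get_image("side")
def unp(c,uv,z): return np.round(least_squares(lambda a:pj(c,[[a[0],a[1],z]])[0]-uv,[.6,0]).x,4)
print(unp(s,(299,232),.129),unp(s,(298.5,215.5),.129))
for q in([.432,.011,.2136],[.432,.011,.25]):
  P=place(q,[[0,.044,.129],[0,-.044,.129],[.024,.044,.11],[.024,-.044,.11],[-.024,.044,.11],[-.024,-.044,.11]])
  print(pj(s,P).round(1).tolist(),pj(t,P).round(1).tolist())
im=cv2.resize(t['color'][165:245,200:290],(630,560),interpolation=cv2.INTER_CUBIC)
P=place([.432,.011,.2136],[[0,.044,.129],[0,-.044,.129],[0,.075,.12],[0,-.075,.12]])
for u,v in (pj(t,P)-[200,165])*7: cv2.circle(im,(int(u),int(v)),3,(0,0,255),-1)
cv2.imwrite("pics/f.png",im)
E
```

```text
[0.4194 0.0431] [ 0.4381 -0.029 ]
[[296.6, 234.3], [297.5, 214.7], [286.5, 240.7], [288.1, 220.9], [306.6, 241.1], [307.0, 221.2]] [[222.9, 207.1], [252.3, 211.9], [225.3, 203.9], [254.2, 208.5], [221.5, 217.4], [250.8, 222.2]]
[[297.3, 234.3], [296.9, 214.7], [287.2, 240.9], [287.4, 221.1], [307.3, 240.9], [306.3, 221.1]] [[222.8, 207.6], [252.4, 211.4], [224.9, 204.3], [254.0, 208.1], [221.7, 217.9], [251.2, 221.8]]
```

View pics/f.png

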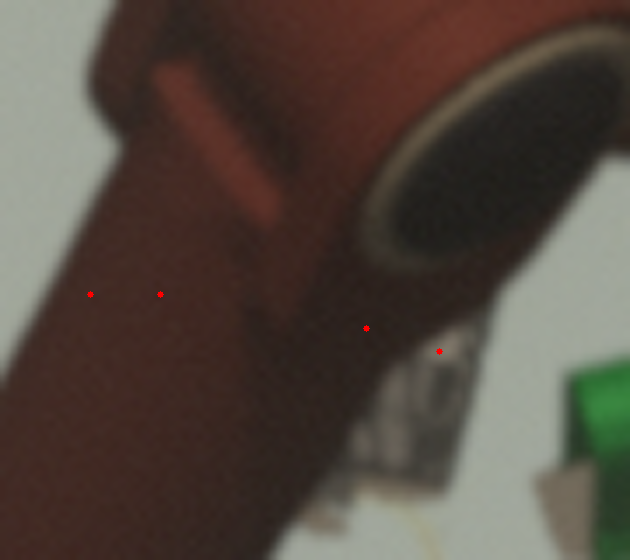

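move_arm(moves=[[[-0.01,0.17,0],[0,0,0.01],1],[[-0.01,0.34,0],[0,0,0.02],1],[[-0.02,0.51,0],[0,0,0.03],1],[[-0.03,0.68,0],[0,0,0.04],1],[[-0.03,0.87,0],[0,0,0.05],1]])

```text
time: 19.35
tcp_pos: [0.4402, -0.2656, 0.221]
tool_rot: [[0.199, 0.98, -0.0], [0.98, -0.199, 0.0], [0.0, -0.0, -1.0]]
ft_force: [0.0, -0.9, -0.8]
grip_width: 0.995
finger_force: 0.0
```

move_arm(moves=[[[-0.01,0.17,0],[0,0,0.01],1],[[-0.01,0.34,0],[0,0,0.02],1],[[-0.02,0.51,0],[0,0,0.03],1],[[-0.03,0.68,0],[0,0,0.04],1],[[-0.03,0.87,0],[0,0,0.05],1]])

```text
time: 19.85
tcp_pos: [0.4378, -0.1966, 0.2211]
tool_rot: [[0.096, 0.995, -0.0], [0.995, -0.096, -0.0], [-0.0, -0.0, -1.0]]
ft_force: [-0.7, -0.5, -0.2]
grip_width: 0.999
finger_force: 0.0
```

move_arm(moves=[[[-0.01,0.17,0],[0,0,0.01],1],[[-0.01,0.34,0],[0,0,0.02],1],[[-0.02,0.51,0],[0,0,0.03],1],[[-0.03,0.68,0],[0,0,0.04],1],[[-0.03,0.87,0],[0,0,0.05],1]])

```text
time: 20.35
tcp_pos: [0.4354, -0.127, 0.221]
tool_rot: [[-0.008, 1.0, -0.0], [1.0, 0.008, -0.0], [-0.0, -0.0, -1.0]]
ft_force: [0.7, 0.1, 0.4]
grip_width: 0.999
finger_force: 0.0
```

move_arm(moves=[[[-0.01,0.17,0],[0,0,0.01],1],[[-0.01,0.34,0],[0,0,0.02],1],[[-0.02,0.51,0],[0,0,0.03],1],[[-0.03,0.68,0],[0,0,0.04],1],[[-0.03,0.87,0],[0,0,0.05],1]])

```text
time: 20.85
tcp_pos: [0.433, -0.0574, 0.221]
tool_rot: [[-0.113, 0.994, -0.0], [0.994, 0.113, -0.0], [-0.0, -0.0, -1.0]]
ft_force: [0.4, 0.8, -0.1]
grip_width: 1.006
finger_force: 0.0
```

move_arm(moves=[[[-0.01,0.2,0],[0,0,0.01],1],[[-0.01,0.4,0],[0,0,0.02],1],[[-0.02,0.6,0],[0,0,0.03],1],[[-0.03,0.86,0],[0,0,0.05],1],[[-0.03,0.86,0],[0,0,0.05],1]])

```text
time: 21.35
tcp_pos: [0.4306, 0.014, 0.2213]
tool_rot: [[-0.221, 0.975, 0.0], [0.975, 0.221, 0.002], [0.002, 0.001, -1.0]]
ft_force: [0.5, -0.0, -0.3]
grip_width: 1.001
finger_force: 0.0
```

move_arm(moves=[[[0,0,-0.2],[0,0,0],1],[[0,0,-0.4],[0,0,0],1],[[0,0,-0.6],[0,0,0],1],[[0,0,-0.8],[0,0,0],1],[[0,0,-0.95],[0,0,0],1]])

```text
time: 21.85
tcp_pos: [0.4305, 0.0097, 0.1441]
tool_rot: [[-0.214, 0.977, -0.001], [0.977, 0.214, -0.001], [-0.0, -0.001, -1.0]]
ft_force: [-0.7, 0.3, -0.6]
grip_width: 1.004
finger_force: 0.0
```

```bash
python3 - <<'E'
from h import *
s=bot.get_image("side");o=bot.get_obs();print(o['time'],o['tcp_pos'],o['tool_rot'].tolist(),o['ft_force'])
cv2.imwrite("pics/g.png",cv2.resize(s['color'][175:275,240:350],(770,700),interpolation=cv2.INTER_CUBIC)[:600])
print(((pj(s,[o['tcp_pos'],[.432,.010,.129]])-[240,175])*7).round())
E
```

```text
21.9 [0.42943089 0.00958888 0.14279249] [[-0.21370628113841683, 0.976888740622839, -0.004244272176920183], [0.9768979269756947, 0.21370539654141807, -0.0006661528847133809], [0.00025626661598855693, -0.00428858174681572, -0.9999907711544255]] [-0.33640358 -0.9714839  -0.80576662]
[[408. 310.]
 [400. 343.]]
```

View pics/g.png

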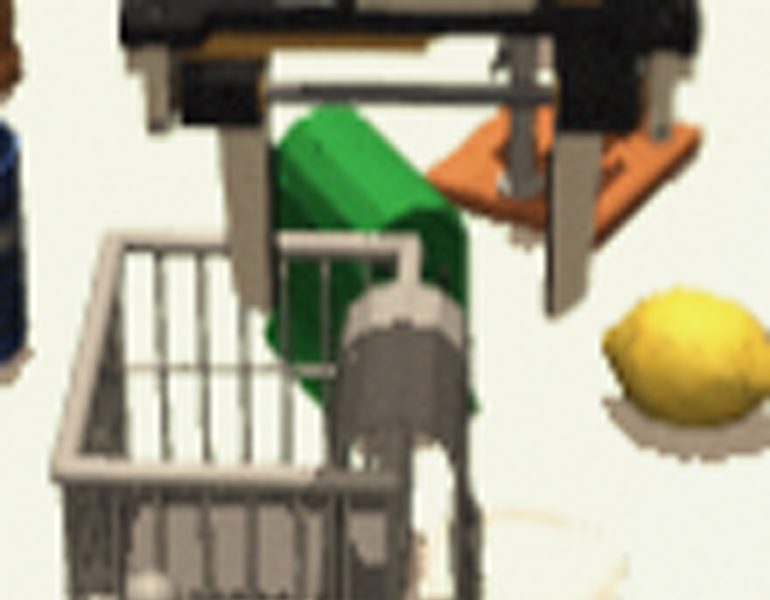

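The finger tips at crop (258,310) and (565,312) bracket the broad tongs' bend at about (402,345). Descending and gripping.

move_arm(moves=[[[0.01,0,-0.2],[0,0,0],1],[[0.01,0,-0.4],[0,0,0],1],[[0.01,0,-0.6],[0,0,0],1],[[0.01,0,-0.8],[0,0,0],1],[[0.01,0,-0.86],[0,0,0],1]])

```text
time: 22.4
tcp_pos: [0.4311, 0.0099, 0.0753]
tool_rot: [[-0.214, 0.977, -0.002], [0.977, 0.214, -0.001], [-0.0, -0.002, -1.0]]
ft_force: [0.4, -0.4, 0.2]
grip_width: 0.997
finger_force: 0.0
```

move_arm(moves=[[[0,0,0],[0,0,0],-1],[[0,0,0],[0,0,0],-1],[[0,0,0],[0,0,0],-1],[[0,0,0],[0,0,0],-1],[[0,0,0],[0,0,0],-1]])

```text
time: 22.9
tcp_pos: [0.4318, 0.0104, 0.0767]
tool_rot: [[-0.215, 0.977, 0.001], [0.977, 0.215, -0.0], [-0.0, 0.001, -1.0]]
ft_force: [1.0, -0.9, 0.5]
grip_width: 0.619
finger_force: 0.0
```

move_arm(moves=[[[0,0,0],[0,0,0],-1],[[0,0,0],[0,0,0],-1],[[0,0,0],[0,0,0],-1],[[0,0,0.05],[0,0,0],-1],[[0,0,0.1],[0,0,0],-1]])

```text
time: 23.4
tcp_pos: [0.4307, 0.0104, 0.0841]
tool_rot: [[-0.215, 0.977, -0.002], [0.977, 0.215, -0.0], [0.0, -0.002, -1.0]]
ft_force: [0.4, -0.3, -2.7]
grip_width: 0.514
finger_force: 29.8
```

move_arm(moves=[[[0,0,0.2],[0,0,0],-1],[[0,0,0.4],[0,0,0],-1],[[0,0,0.6],[0,0,0],-1],[[0,0,0.8],[0,0,0],-1],[[0,0,1],[0,0,0],-1]])

```text
time: 23.9
tcp_pos: [0.4307, 0.0103, 0.1648]
tool_rot: [[-0.215, 0.977, -0.002], [0.977, 0.215, -0.0], [0.0, -0.002, -1.0]]
ft_force: [-0.4, 0.1, -1.7]
grip_width: 0.516
finger_force: 29.8
```

move_arm(moves=[[[0,0,0.2],[0,0,0],-1],[[0,0,0.4],[0,0,0],-1],[[0,0,0.6],[0,0,0],-1],[[0,0,0.8],[0,0,0],-1],[[0,0,1],[0,0,0],-1]])

```text
time: 24.4
tcp_pos: [0.4304, 0.0104, 0.2446]
tool_rot: [[-0.215, 0.977, -0.002], [0.977, 0.215, -0.0], [0.0, -0.002, -1.0]]
ft_force: [0.4, 0.8, -2.0]
grip_width: 0.518
finger_force: 29.8
```

move_arm(moves=[[[0.02,0.17,0.1],[0,0,-0.005],-1],[[0.04,0.34,0.2],[0,0,-0.01],-1],[[0.06,0.51,0.2],[0,0,-0.015],-1],[[0.08,0.68,0.2],[0,0,-0.02],-1],[[0.1,0.88,0.2],[0,0,-0.03],-1]])

```text
time: 24.9
tcp_pos: [0.4386, 0.0808, 0.26]
tool_rot: [[-0.152, 0.988, -0.002], [0.988, 0.152, -0.001], [-0.001, -0.002, -1.0]]
ft_force: [0.7, -0.2, -2.4]
grip_width: 0.517
finger_force: 29.8
```

move_arm(moves=[[[0.02,0.17,0],[0,0,-0.005],-1],[[0.04,0.34,0],[0,0,-0.01],-1],[[0.06,0.51,0],[0,0,-0.015],-1],[[0.08,0.68,0],[0,0,-0.02],-1],[[0.1,0.88,0],[0,0,-0.03],-1]])

```text
time: 25.4
tcp_pos: [0.4466, 0.151, 0.2598]
tool_rot: [[-0.09, 0.996, -0.002], [0.996, 0.09, -0.001], [-0.001, -0.002, -1.0]]
ft_force: [0.8, 0.4, -0.9]
grip_width: 0.513
finger_force: 29.8
```

move_arm(moves=[[[0.02,0.17,0],[0,0,-0.005],-1],[[0.04,0.34,0],[0,0,-0.01],-1],[[0.06,0.51,0],[0,0,-0.015],-1],[[0.08,0.68,0],[0,0,-0.02],-1],[[0.09,0.88,0],[0,0,-0.03],-1]])

```text
time: 25.9
tcp_pos: [0.454, 0.2212, 0.2597]
tool_rot: [[-0.027, 1.0, -0.002], [1.0, 0.027, -0.002], [-0.001, -0.002, -1.0]]
ft_force: [1.2, -0.3, -3.0]
grip_width: 0.52
finger_force: 29.8
```

move_arm(moves=[[[0.02,0.17,0],[0,0,-0.005],-1],[[0.04,0.34,0],[0,0,-0.01],-1],[[0.06,0.6,0],[0,0,-0.015],-1],[[0.09,0.88,0],[0,0,-0.026],-1],[[0.09,0.88,0],[0,0,-0.026],-1]])

```text
time: 26.4
tcp_pos: [0.4603, 0.2954, 0.2598]
tool_rot: [[0.021, 1.0, -0.002], [1.0, -0.021, 0.002], [0.002, -0.002, -1.0]]
ft_force: [-0.8, -0.2, -2.1]
grip_width: 0.516
finger_force: 29.8
```

```bash
python3 - <<'E'
from h import *
s=bot.get_image("side");o=bot.get_obs();print(o['time'],o['tcp_pos'],o['tool_rot'].tolist(),o['ft_force'],o['grip_width'])
cv2.imwrite("pics/i.png",cv2.resize(s['color'][205:385,180:330],(500,600),interpolation=cv2.INTER_CUBIC))
E
```

```text
26.45 [0.46065174 0.29310707 0.25966707] [[0.02305424805164528, 0.9997318358086589, -0.002181310941089706], [0.999734133680514, -0.023055074045294492, -0.00035428073316813146], [-0.0004044760130244014, -0.002172563328075687, -0.9999975581808889]] [-0.83563254 -0.11654165 -2.14578661] 0.5155134564664936
```

View pics/i.png

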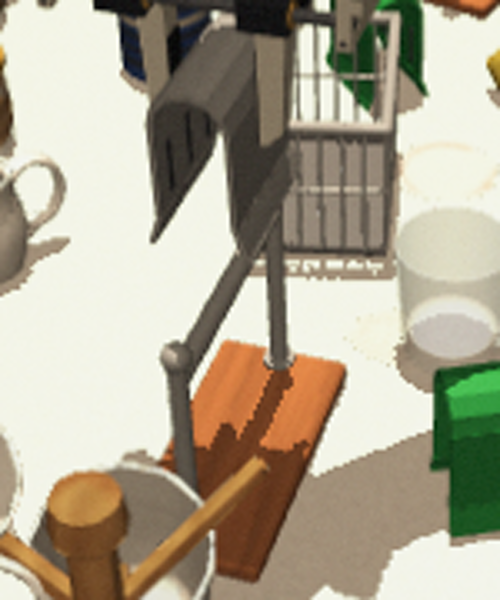

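The broad tongs are upright over the long bar. The near ball is at crop (177,355), with the bend's near end at about (190,95), so they sit between the posts. Lowering, with contact expected near TCP z 0.104.

move_arm(moves=[[[0,0,-0.2],[0,0,0],-1],[[0,0,-0.4],[0,0,0],-1],[[0,0,-0.6],[0,0,0],-1],[[0,0,-0.8],[0,0,0],-1],[[0,0,-0.8],[0,0,0],-1]])

```text
time: 26.95
tcp_pos: [0.4605, 0.2891, 0.1939]
tool_rot: [[0.028, 1.0, -0.005], [1.0, -0.028, -0.005], [-0.005, -0.005, -1.0]]
ft_force: [-0.9, -1.3, -2.9]
grip_width: 0.513
finger_force: 29.8
```

move_arm(moves=[[[0,0,-0.2],[0,0,0],-1],[[0,0,-0.4],[0,0,0],-1],[[0,0,-0.6],[0,0,0],-1],[[0,0,-0.8],[0,0,0],-1],[[0,0,-1],[0,0,0],-1]])

```text
time: 27.45
tcp_pos: [0.4626, 0.2913, 0.1166]
tool_rot: [[0.027, 1.0, 0.001], [1.0, -0.027, -0.0], [-0.0, 0.001, -1.0]]
ft_force: [-0.1, 0.7, -2.6]
grip_width: 0.518
finger_force: 29.8
```

move_arm(moves=[[[0,0,-0.01],[0,0,0],-1],[[0,0,-0.02],[0,0,0],-1],[[0,0,-0.04],[0,0,0],-1],[[0,0,-0.05],[0,0,0],-1],[[0,0,-0.05],[0,0,0],-1]])

```text
time: 27.95
tcp_pos: [0.4622, 0.2922, 0.1128]
tool_rot: [[0.026, 1.0, 0.001], [1.0, -0.026, 0.0], [0.0, 0.001, -1.0]]
ft_force: [-0.2, -0.2, -2.0]
grip_width: 0.513
finger_force: 29.8
```

move_arm(moves=[[[0,0,-0.02],[0,0,0],-1],[[0,0,-0.04],[0,0,0],-1],[[0,0,-0.06],[0,0,0],-1],[[0,0,-0.08],[0,0,0],-1],[[0,0,-0.08],[0,0,0],-1]])

```text
time: 28.45
tcp_pos: [0.4618, 0.292, 0.1055]
tool_rot: [[0.026, 1.0, -0.001], [1.0, -0.026, -0.0], [-0.0, -0.001, -1.0]]
ft_force: [-0.3, 0.2, -2.4]
grip_width: 0.518
finger_force: 29.8
```

move_arm(moves=[[[0,0,-0.01],[0,0,0],-1],[[0,0,-0.02],[0,0,0],-1],[[0,0,-0.02],[0,0,0],-1],[[0,0,-0.02],[0,0,0],-1],[[0,0,-0.02],[0,0,0],-1]])

```text
time: 28.95
tcp_pos: [0.462, 0.2921, 0.1043]
tool_rot: [[0.026, 1.0, 0.0], [1.0, -0.026, 0.0], [0.0, 0.0, -1.0]]
ft_force: [-0.3, 0.3, -2.8]
grip_width: 0.514
finger_force: 29.8
```

move_arm(moves=[[[0,0,-0.01],[0,0,0],-1],[[0,0,-0.02],[0,0,0],-1],[[0,0,-0.02],[0,0,0],-1],[[0,0,-0.02],[0,0,0],-1],[[0,0,-0.02],[0,0,0],-1]])

```text
time: 29.45
tcp_pos: [0.4621, 0.2922, 0.1034]
tool_rot: [[0.026, 1.0, 0.001], [1.0, -0.026, 0.0], [0.0, 0.001, -1.0]]
ft_force: [-1.4, -1.1, 5.7]
grip_width: 0.517
finger_force: 29.8
```

Contact. Release and retreat upward.

move_arm(moves=[[[0,0,0],[0,0,0],0.1],[[0,0,0],[0,0,0],0.2],[[0,0,0],[0,0,0],0.4],[[0,0,0],[0,0,0],0.7],[[0,0,0],[0,0,0],0.9]])

```text
time: 29.95
tcp_pos: [0.4619, 0.2921, 0.1025]
tool_rot: [[0.026, 1.0, -0.0], [1.0, -0.026, 0.0], [0.0, -0.0, -1.0]]
ft_force: [0.1, -0.7, 0.6]
grip_width: 0.811
finger_force: 0.0
```

move_arm(moves=[[[0,0,0],[0,0,0],0.9],[[0,0,0],[0,0,0],0.9],[[0,0,0.2],[0,0,0],0.9],[[0,0,0.4],[0,0,0],0.9],[[0,0,0.6],[0,0,0],0.9]])

```text
time: 30.45
tcp_pos: [0.4618, 0.2921, 0.1511]
tool_rot: [[0.026, 1.0, -0.0], [1.0, -0.026, -0.0], [-0.0, -0.0, -1.0]]
ft_force: [0.2, 0.6, 0.2]
grip_width: 0.949
finger_force: 0.0
```

move_arm(moves=[[[0,0,0.2],[0,0,0],0.9],[[0,0,0.4],[0,0,0],0.9],[[0,0,0.6],[0,0,0],0.9],[[0,0,0.8],[0,0,0],0.9],[[0,0,1],[0,0,0],0.9]])

```text
time: 30.95
tcp_pos: [0.4618, 0.292, 0.2313]
tool_rot: [[0.026, 1.0, -0.0], [1.0, -0.026, -0.0], [-0.0, -0.0, -1.0]]
ft_force: [0.4, 0.4, 0.8]
grip_width: 0.951
finger_force: 0.0
```

```bash
python3 - <<'E'
from h import *
s=bot.get_image("side");o=bot.get_obs();print(o['time'],o['tcp_pos'],o['ft_force'],o['grip_width'])
for k in("broad_tongs","slim_tongs","tumbler","mug","milk_jug","lemon"):print(k,[(np.round(d['box']).astype(int).tolist(),round(d['score'],2)) for d in bot.spot_in(k,s)][:5])
def tongs(q,z,w):return place(q,[[x,y*w/2,z+h] for y in(-1,1) for x,h in((0,.004),(.024,-.03),(-.024,-.03),(.03,-.1),(-.03,-.1))])
for q,z,w in(([.461,.293,-.028],.152,.088),([.4425,-.337,-.3],.152,.03)):
  P=pj(s,tongs(q,z,w));print('expected box',P.min(0).round(),P.max(0).round())
s2=bot.get_image("side");x=np.abs(s['color'].astype(int)-s2['color'])[250:380,215:300];print('motion diff',x.mean(),x.max())
E
```

```text
31.0 [0.46309683 0.29322329 0.23399808] [0.50134639 0.06727105 2.44996482] 0.9468418982419795
broad_tongs [([317, 148, 335, 180], 0.73), ([310, 307, 363, 370], 0.71), ([230, 271, 272, 341], 0.56), ([278, 189, 307, 238], 0.49)]
slim_tongs [([312, 155, 328, 191], 0.71)]
tumbler [([298, 264, 334, 316], 0.74)]
mug [([225, 206, 244, 229], 0.73)]
milk_jug [([159, 251, 199, 294], 0.94), ([231, 274, 272, 340], 0.68)]
lemon [([326, 216, 353, 238], 0.6), ([318, 156, 331, 192], 0.6)]
expected box [230. 273.] [271. 343.]
expected box [310. 153.] [331. 190.]
motion diff 1.599366515837104 96
```

move_arm(moves=[[[0,0,0.1],[0,0,0],0.9],[[0,0,0.2],[0,0,0],0.9],[[0,0,0.2],[0,0,0],0.9],[[0,0,0.2],[0,0,0],0.9],[[0,0,0.2],[0,0,0],0.9]])

```text
time: 31.85
tcp_pos: [0.4619, 0.2919, 0.2466]
tool_rot: [[0.026, 1.0, -0.0], [1.0, -0.026, -0.0], [-0.0, -0.0, -1.0]]
ft_force: [0.5, 1.2, 0.3]
grip_width: 0.953
finger_force: 0.0
```

move_arm(moves=[[[0,0,0],[0,0,0],0.9],[[0,0,0],[0,0,0],0.9],[[0,0,0],[0,0,0],0.9],[[0,0,0],[0,0,0],0.9],[[0,0,0],[0,0,0],0.9]])

```text
time: 32.35
tcp_pos: [0.4619, 0.2921, 0.2466]
tool_rot: [[0.026, 1.0, -0.0], [1.0, -0.026, -0.0], [-0.0, -0.0, -1.0]]
ft_force: [0.6, -0.0, -0.3]
grip_width: 0.951
finger_force: 0.0
```

```bash
python3 - <<'E'
from h import *
a=[bot.get_image("side") for _ in range(4)]
for r in((280,345,228,275),(150,195,308,335)):
  f=[x['color'][r[0]:r[1],r[2]:r[3]].astype(int) for x in a]
  print([ (np.abs(f[0]-g).mean().round(2),np.abs(f[0]-g).max()) for g in f[1:]])
for k in("broad_tongs","slim_tongs"):print(k,[(np.round(d['box']).astype(int).tolist(),round(d['score'],2)) for d in bot.spot_in(k,a[-1])][:5])
E
```

```text
[(np.float64(1.67), np.int64(10)), (np.float64(1.68), np.int64(10)), (np.float64(1.65), np.int64(9))]
[(np.float64(1.56), np.int64(9)), (np.float64(1.62), np.int64(10)), (np.float64(1.61), np.int64(11))]
broad_tongs [([230, 275, 271, 342], 0.83), ([283, 194, 306, 236], 0.8), ([317, 149, 336, 179], 0.68), ([308, 310, 361, 368], 0.67)]
slim_tongs [([310, 154, 329, 190], 0.6)]
```

Both pairs are still (only image noise) and sit within about 2 px of where they should be.

```bash
python3 -c "
from plant import bot
print(bot.finish_job())"
```

```text
the job is handed in; nothing more can be done
None
```

Job handed in at about 33 s: the slim tongs hang astride the short rail's bar and the broad tongs astride the long rail's, both released and still, with the bystanders not touched.

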